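# Load the culture-dish carrier and hold it up level

## Task

Set the two loose closed culture dishes into the carrier, each squarely on top of the dish of its own size that already stands there, without dropping them and with the carrier still standing on the worktop. Then take the carrier by the bar on its post, lift it about ten centimetres clear of the worktop and hold it there level and still, with both piles square; the program finishes while holding it in the air. Leave everything else where it is.

Things in the scene. Friction and masses are not known exactly. Their poses are not given: they have to be found in the camera images.
- carrier: Loose carrier, about 0.3 kg empty: dark metal tray plate 84 mm (its x) by 204 mm (its y), 6 mm thick, rim 10 mm high. A round post (12 mm thick, 32 mm foot) in its middle carries a grey T bar, 60 mm long along x, 18 mm thick along y, 72 to 94 mm above the underside. Two seats lie 65 mm either side of the post along y. Origin: centre of the underside, z up
- handle (a point): centre of the carrier's T bar, 83 mm above the carrier's underside; axes as the carrier's. The loaded carrier balances under this point to within 8 mm
- large_dish_in: white closed round dish, 58 mm diameter, 16 mm high, 40 g, standing on one of the carrier's seats (either end). Origin: centre of its underside, 6 mm above the carrier's underside
- small_dish_in: white closed round dish, 42 mm diameter, 16 mm high, 28 g, standing on the carrier's other seat. Origin: centre of its underside
- large_dish: loose white closed round dish, 58 mm diameter, 16 mm high, 40 g, lying flat on the worktop to the right of the carrier. Lid is fixed. Origin: centre of its underside
- small_dish: loose white closed round dish, 42 mm diameter, 16 mm high, 28 g, lying flat on the worktop to the right of the carrier. Lid is fixed. Origin: centre of its underside
- swab_box: bystander: small white and blue carton 52 x 60 x 57 mm, behind the work. Origin: centre of its underside
- label_roll: bystander: roll of labels, 69 mm diameter, 30 mm high, behind the work. Origin: centre of its underside
- pinch_clamp: bystander: small blue clamp 11 x 26 x 17 mm, between the carrier and the loose dishes. Origin: centre of its underside
- marker: bystander: pen 17 x 135 x 16 mm lying in front, near the worktop's edge. Origin: centre of its underside
- tape_roll: bystander: roll of tape, 94 mm diameter, 25 mm high, right of the loose dishes. Origin: centre of its underside

How it is judged:
By the outcome, as a careful person would: the job done as asked, in the order asked, and still so for the second after the job is handed in, while the arm keeps its last pose, push and grip.
It also fails if it takes over 67 s, if anything falls off the work surface, if the arm or the gripper's body presses on something with over 40 N, if the wrist force passes 120 N, or if a joint passes its speed limit or range.

## Robot

A 6-joint arm with a two-finger parallel gripper is mounted at the origin on a cart in front of the work surface, level with it; the furniture and walls round the work are solid. World frame = base frame: x ahead of the robot, y to its left, z up, the work surface at z = 0. Lengths are in mm, angles in rad, forces in N, time in s.
With the tool pointing down it reaches from about 350 to 725 mm from the base axis. Payload 4.3 kg.
Tool frame: the origin (TCP) lies midway between the tips of the shut fingers; the grasp point (between the pads) lies 19 mm behind it; z points along the fingers, y is the line along which they close (so a half turn about z gives the same grasp; the last joint's range is limited). The gripper opens to 85 mm and grips with 20 to 120 N. Pads are 22 mm wide; open, the fingers measure 114 mm over their backs; the gripper's body (76 mm by 85 mm) begins 54 mm behind the grasp point. The pads swing forward as they close: fully open they stand 13 mm farther back than shut.
Start: joints at [1.074, 0.377, 0.081, 1.274, 0, 1.46], TCP at [216.915, 532.555, 231.329] pointing down, gripper open.
Joint ranges: [-2.72, 2.72], [-0.84, 1.66], [-1.02, 1.22], [-1.77, 2.12], [-1.37, 1.28], [-3.14, 3.14]. Speed limits (rad/s): [2.57, 2.57, 3.14, 3.14, 3.14, 3.14].

## Interface

Orientations are given as a rotation vector (axis times angle).
In Python, from station import ctrl, optics, nets gives the robot as it stands. Calls block until the motion is done:
- ctrl.move_pose(position, orientation): joint-space move of the TCP to a pose.
- ctrl.servo_line(position, attitude=None, vel=150): straight line of the TCP; attitude=None keeps the orientation; vel is the mean speed in mm/s.
- ctrl.move_joints(angles): joint-space move.
- ctrl.gripper_to(opening, effort=None): opening from 0.0 (shut) to 1.0 (fully open); effort is the grip in N (None keeps the last); returns when the fingers have stopped.
- ctrl.wait(seconds).
- ctrl.solve_ik(position, orientation): joint angles nearest the present ones, or None.
- optics.get_image(name): name is "side" or "top" or "wrist"; returns a dict with "image" (400x640x3 uint8, blue, green, red), "fovy" (degrees; the focal length in pixels is half the picture's height over the tangent of half this angle, whatever the lens; pixels are square), "cx", "cy" (the principal point, pixels), "R" (3x3) and "t" (3): a world point X has camera coordinates R X + t. Camera axes: x right, y down, z forward; pixel columns grow to the right and rows downward; lengths in mm; the calibration is good to about 2 mm. A picture is of the moment at which its call begins. There is no depth.
A pose or a line that the arm cannot do raises ctrl.Unreachable and nothing moves.
- ctrl.finish_job(): hands the job in; it is judged then, once.
Trained networks look in a picture, given as the dict that the camera call returned (one of the last four; its "shot" number tells which), for a name from the list of things; names that differ only in an ending like _2 or _b are one class to them, and where a whole thing is asked for, a point or a joint stands for the part that bears it (a point fixed in the world has none). Each returns a list of dicts, best first, with "p" (0 to 1); they miss things now and then, are a little off and sometimes report something else, mostly with a low value. They report only what shows in the picture. A call takes as long as a camera call.
- nets.look_for(target, picture): "point" ([row, column] in pixels, amid what is visible of it).
- nets.cut_out(target, picture): "pixels" (400x640 bool, what is visible of it) and "point" ([row, column] in pixels, amid what is visible of it).
- nets.landmark_of(target, picture): "point" ([row, column] in pixels: a listed point, or the origin of a listed thing).
Readings, each from a call of its own:
- ctrl.current_clock(): time.
- ctrl.current_q(): joint angles.
- ctrl.current_qd(): joint speeds.
- ctrl.current_effort(): joint torques, N m.
- ctrl.current_ee_pos(): TCP position.
- ctrl.current_tool_rot(): TCP orientation.
- ctrl.current_force(): force on the tool from outside, world axes, zero at the start.
- ctrl.current_wrist_torque(): the same for the moment, N m.
- ctrl.current_finger_gap(): opening from 0.0 (shut) to 1.0 (fully open).
- ctrl.current_finger_force(): force on a finger pad.
Only numpy, scipy, OpenCV 4.12 (cv2) and the standard library are available. Lean on these libraries where they do the work, as an engineer would, in place of code of your own. Each camera call takes 0.05 s, during which the arm holds its last target. There are 200 camera calls.

## Working session

There is one attempt and no reset: what is moved stays moved. The work goes in short steps, each a Python script; the robot and the scene stay as the last script left them, time stands still between calls to the robot, and variables do not carry over. Pictures are saved under pics/ and viewed, at most 10 in all, crops included, and the job is handed in when it is done.

```bash
ls; mkdir -p pics; cat > h.py <<'E'
from station import ctrl, optics, nets
import numpy as np, cv2
from scipy.spatial.transform import Rotation as Rot
def foc(d): return d["image"].shape[0]/2/np.tan(np.radians(d["fovy"])/2)
def at_z(d,pt,z):
    r,c=pt; f=foc(d); R=np.array(d["R"]); t=np.array(d["t"])
    ray=R.T@np.array([(c-d["cx"])/f,(r-d["cy"])/f,1]); C=-R.T@t
    return C+ray*(z-C[2])/ray[2]
def proj(d,X):
    p=np.array(d["R"])@np.array(X,float)+np.array(d["t"]); f=foc(d)
    return np.array([d["cy"]+f*p[1]/p[2], d["cx"]+f*p[0]/p[2]])
E
python3 - <<'E'
from h import *
print(ctrl.current_clock(), ctrl.current_tool_rot(), ctrl.current_finger_gap())
for n in ("top","side"):
    d=optics.get_image(n); cv2.imwrite(f"pics/{n}0.png",d["image"])
    print(n,d["fovy"],d["cx"],d["cy"],-np.array(d["R"]).T@d["t"])
    for k,z in (("carrier",0),("handle",83),("large_dish",0),("small_dish",0),("large_dish_in",6),("small_dish_in",6),("pinch_clamp",0)):
        for q in nets.landmark_of(k,d)[:3]:
            print(k,round(q["p"],2),np.round(q["point"],1),np.round(at_z(d,q["point"],z),1))
E
```

```text
pics
station.py
0.0 [-6.03673318e-01 -3.08242640e+00  3.05074855e-03] 0.9979872442060246
top 49.65543086907713 317.3288714687333 198.31908160815456 [ 425.66045542 -116.07381402 1040.20998963]
carrier 0.9 [214.8 226.4] [483.9  99.2   0. ]
large_dish 0.56 [166.  354.3] [ 601.6 -210.1    0. ]
small_dish 0.78 [234.7 385.8] [ 434.6 -283.7    0. ]
large_dish_in 0.59 [223.4 194.4] [463.4 174.    6. ]
small_dish_in 0.69 [208.4 249.2] [498.7  43.6   6. ]
pinch_clamp 0.42 [201.3 324.5] [ 515.6 -137.1    0. ]
pinch_clamp 0.35 [211. 246.] [492.9  52.2   0. ]
side 57.58540945189747 318.56852651138314 200.7843062106248 [  544.03356995 -1021.94809743   597.28609025]
carrier 0.9 [183.9 318.3] [492.5 116.3   0. ]
handle 0.96 [158.9 316.6] [486.4 145.4  83. ]
large_dish 0.5 [236.5 351.1] [ 595.9 -196.4    0. ]
small_dish 0.61 [253.2 296.1] [ 449.7 -273.7    0. ]
large_dish_in 0.56 [174.6 313.8] [473.6 178.    6. ]
large_dish_in 0.16 [159.2 315.6] [473.9 317.2   6. ]
small_dish_in 0.65 [192.8 321.6] [506.5  41.1   6. ]
pinch_clamp 0.5 [224.9 323.7] [ 518.3 -140.7    0. ]
pinch_clamp 0.5 [238.8 351.8] [ 597.4 -207.2    0. ]
```

View pics/top0.png

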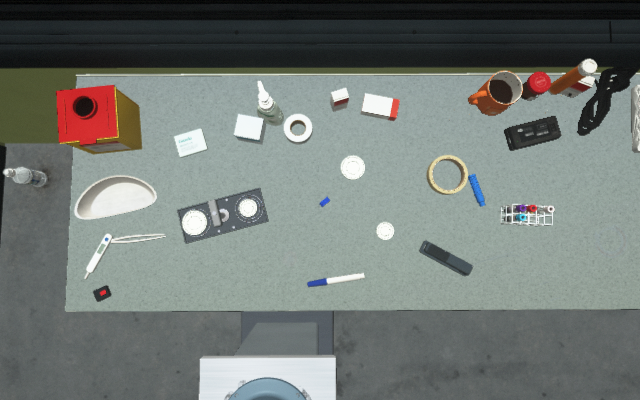

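View pics/side0.png

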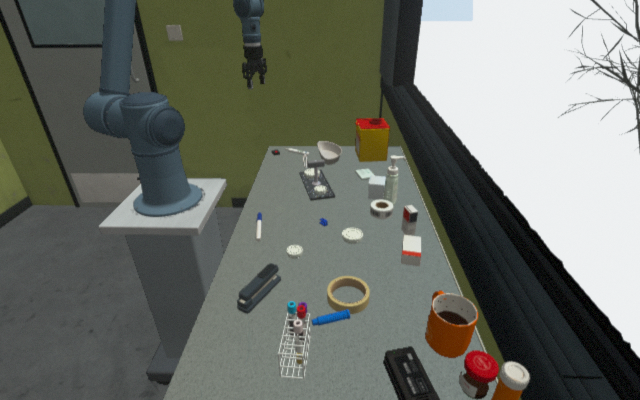

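```bash
cat >> h.py <<'E'
def down(a): # tool x at world yaw a, tool z down, tool y at a-90deg
    return (Rot.from_euler("z",a)*Rot.from_euler("x",np.pi)).as_rotvec()
def best_yaw(p,a):
    c=[]
    for k in (-1,0,1):
        q=ctrl.solve_ik(list(p),list(down(a+k*np.pi)))
        if q is not None: c.append((abs(q[5]),a+k*np.pi))
    return min(c)[1]
def go(p,a): ctrl.move_pose(list(p),list(down(best_yaw(p,a))))
def see(d,names):
    for k,z,zt in names:
        for q in nets.landmark_of(k,d)[:2]: print(" lm",k,round(q["p"],2),np.round(q["point"],1),np.round(at_z(d,q["point"],z),1))
        for q in nets.cut_out(k,d)[:2]:
            c,_=cv2.findContours(q["pixels"].astype(np.uint8),0,1); c=max(c,key=cv2.contourArea)
            (x,y),(w,h),_=cv2.minAreaRect(c); (ex,ey)=cv2.minEnclosingCircle(c)[0]
            print(" cut",k,round(q["p"],2),"rect",round(w),round(h),np.round(at_z(d,(y,x),zt),1), "mean",np.round(at_z(d,np.argwhere(q["pixels"]).mean(0),zt),1))
E
python3 - <<'E'
from h import *
for nm,p,names in (("wc",(480,105,290),(("carrier",0,6),("handle",83,83),("large_dish_in",6,22),("small_dish_in",6,22))),
   ("wd",(515,-240,290),(("large_dish",0,16),("small_dish",0,16),("pinch_clamp",0,17)))):
    go(p,np.radians(15)); ctrl.wait(.3)
    print(ctrl.current_ee_pos(),ctrl.current_clock(),ctrl.current_q())
    d=optics.get_image("wrist"); cv2.imwrite(f"pics/{nm}.png",d["image"])
    print(d["fovy"],d["cx"],d["cy"],-np.array(d["R"]).T@d["t"],np.round(d["R"],2).tolist())
    see(d,names)
for n in ("top",): see(optics.get_image(n),(("large_dish_in",6,22),("small_dish_in",6,22)))
E
```

```text
[479.92417815 105.45030549 289.91056236] 2.9333 [ 8.70923217e-02  1.96224961e-01 -1.50262574e-02  1.35967667e+00
  1.84838042e-05 -1.75587758e-01]
64.91997097222894 319.5645193723754 198.3598493364164 [412.03872949  87.11026245 431.64621952] [[-0.26, 0.97, -0.0], [0.93, 0.25, 0.27], [0.26, 0.07, -0.96]]
 lm carrier 0.93 [165.  320.9] [483.3 108.    0. ]
 cut carrier 0.75 rect 69 153 [486.8 109.8   6. ] mean [482.6 101.3   6. ]
 lm handle 0.95 [177.7 322.7] [483.1 109.8  83. ]
 cut handle 0.91 rect 70 154 [472.7 106.4  83. ] mean [469.8  99.6  83. ]
 lm large_dish_in 0.98 [167.  368.9] [467.9 171.9   6. ]
 lm large_dish_in 0.25 [164.2 274.2] [497.8  45.9   6. ]
 cut large_dish_in 0.96 rect 42 44 [463.6 170.5  22. ] mean [463.8 171.1  22. ]
 lm small_dish_in 0.7 [162.3 275.8] [494.7  47.4   6. ]
 lm small_dish_in 0.66 [180.4  88.3] [ 586.8 -197.7    6. ]
 cut small_dish_in 0.64 rect 30 30 [498.   46.6  22. ] mean [497.9  46.5  22. ]
[ 515.24443218 -239.133489    290.14582709] 4.9917 [-5.46234689e-01  3.57633975e-01  2.03204759e-01  1.41621362e+00
  6.27078278e-05 -8.09465449e-01]
64.91
[... 261 characters left out ...]
    0. ]
 cut large_dish 0.73 rect 39 39 [ 593.1 -203.9   16. ] mean [ 593.2 -203.8   16. ]
 cut large_dish 0.25 rect 31 32 [498.8  45.2  16. ] mean [499.   45.6  16. ]
 lm small_dish 0.56 [101.4 303.9] [ 443.3 -280.1    0. ]
 cut small_dish 0.87 rect 33 31 [ 443.3 -278.5   16. ] mean [ 443.4 -278.3   16. ]
 lm pinch_clamp 0.52 [181.3 388.8] [ 516.2 -138.3    0. ]
 cut pinch_clamp 0.73 rect 12 20 [ 512.4 -138.6   17. ] mean [ 512.7 -138.6   17. ]
 lm large_dish_in 0.58 [222.1 198.7] [466.4 163.8   6. ]
 lm small_dish_in 0.75 [216.  225.7] [480.7  99.6   6. ]
 lm small_dish_in 0.5 [208.6 251. ] [498.2  39.3   6. ]
 cut small_dish_in 0.49 rect 18 18 [498.6  41.6  22. ] mean [498.2  42.9  22. ]
```

```bash
cat >> h.py <<'E'
def cyl(d,x,y,z,D,h=16):
    t=np.linspace(0,2*np.pi,60); P=[proj(d,(x+D/2*np.cos(a),y+D/2*np.sin(a),zz))[::-1] for zz in (z,z+h) for a in t]
    return cv2.convexHull(np.array(P,np.float32))
def cen(c):
    m=cv2.moments(c); return np.array([m["m01"],m["m10"]])/m["m00"]
def fit(d,name,z,D,guess):
    "dish centre: cylinder outline matched to the network mask nearest the guess"
    gpx=cen(cyl(d,*guess,z,D)); qs=nets.cut_out(name,d)
    other=name.replace("large","small") if "large" in name else name.replace("small","large")
    qs=qs+nets.cut_out(other,d)
    qs=[q for q in qs if q["pixels"].any()]
    q=min(qs,key=lambda q:np.linalg.norm(np.argwhere(q["pixels"]).mean(0)-gpx))
    m=np.argwhere(q["pixels"]); o=m.mean(0); x=np.array(guess,float)
    for _ in range(5):
        c=cyl(d,*x,z,D); x=x+(at_z(d,o,z+10)-at_z(d,cen(c),z+10))[:2]
    print(" fit",name,"p",round(q["p"],2),"moved",np.round(x-guess,1),"->",np.round(x,1),"area ratio",round(len(m)/cv2.contourArea(cyl(d,*x,z,D)),3))
    return x
def draw(d,items,fn):
    im=d["image"].copy()
    for x,y,z,D in items: cv2.polylines(im,[np.round(cyl(d,x,y,z,D)).astype(int)],True,(0,0,255),1)
    cv2.imwrite(fn,im)
E
python3 - <<'E'
from h import *
a=np.radians(15)
ux=np.array([np.cos(a),np.sin(a)])
def look(p,nm,items,z=200):
    go((p[0]-10*ux[0],p[1]-10*ux[1],z),a); ctrl.wait(.3)
    d=optics.get_image("wrist"); r=[]
    for n,zz,D,g in items: x=fit(d,n,zz,D,g); r.append((*x,zz,D))
    draw(d,r,f"pics/{nm}.png"); return d
look((443.4,-279),"sm",[("small_dish",0,42,(443.4,-279))],190)
look((593,-204),"lg",[("large_dish",0,58,(593,-204))],190)
look((481,108.5),"car",[("large_dish_in",6,58,(463.7,171)),("small_dish_in",6,42,(498,46.5))],230)
for n in("top","side"):
    d=optics.get_image(n);print(n); fit(d,"large_dish",0,58,(593,-204)); fit(d,"small_dish",0,42,(443,-279))
print(ctrl.current_clock())
a=[cv2.imread(f"pics/{n}.png")[:,80:560] for n in("sm","lg","car")]
cv2.imwrite("pics/m.png",cv2.resize(np.vstack([np.hstack(a[:2]),np.hstack([a[2],a[2]*0])]),(720,600)))
E
```

```text
fit small_dish p 0.68 moved [0.7 1.1] -> [ 444.1 -277.9] area ratio 0.943
 fit large_dish p 0.87 moved [3.2 1. ] -> [ 596.2 -203. ] area ratio 0.953
 fit large_dish_in p 0.87 moved [1.2 1.1] -> [464.9 172.1] area ratio 0.929
 fit small_dish_in p 0.93 moved [ 1.7 -0.6] -> [499.7  45.9] area ratio 0.958
top
 fit large_dish p 0.77 moved [-148.1  -74.2] -> [ 444.9 -278.2] area ratio 0.571
 fit small_dish p 0.77 moved [1.9 0.7] -> [ 444.9 -278.3] area ratio 1.068
side
 fit large_dish p 0.8 moved [4.3 4. ] -> [ 597.3 -200. ] area ratio 0.867
 fit small_dish p 0.67 moved [2.7 3.8] -> [ 445.7 -275.2] area ratio 0.83
10.1167
```

View pics/m.png

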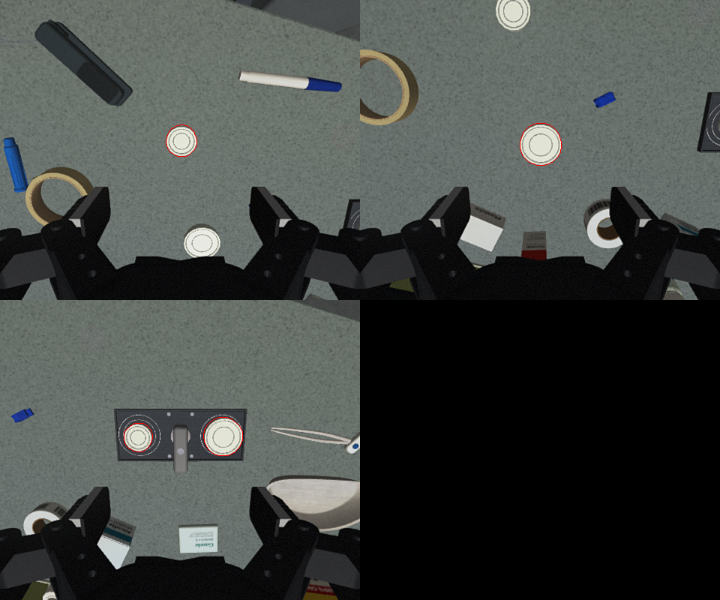

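```bash
cat >> h.py <<'E'
YAW=np.radians(-74.6); TX=np.array([np.cos(YAW),np.sin(YAW)]); TY=np.array([np.sin(YAW),-np.cos(YAW)])
def hov(p,z): ctrl.move_pose([p[0],p[1],z],list(down(YAW)))
def view(p,n,z0,D):
    hov(p,190+z0); ctrl.wait(.3); d=optics.get_image("wrist"); e=ctrl.current_ee_pos(); print("ee",np.round(e,1))
    return fit(d,n,z0,D,p),np.array(e[:2]),d
E
python3 - <<'E'
from h import *
tl,_,_=view((464.9,172.1),"large_dish_in",6,58)
ts,_,_=view((499.7,45.9),"small_dish_in",6,42)
s,_,_=view((444.1,-277.9),"small_dish",0,42)
ctrl.gripper_to(0.75)
for z in (60,2): ctrl.servo_line([*s,z],vel=150); print(np.round(ctrl.current_ee_pos(),1),np.round(ctrl.current_force(),1))
ctrl.gripper_to(0.0,20); print("gap",ctrl.current_finger_gap(),ctrl.current_finger_force(),np.round(ctrl.current_force(),1))
e=np.array(ctrl.current_ee_pos()[:2])
d=optics.get_image("wrist"); cv2.imwrite("pics/g1.png",d["image"])
ctrl.gripper_to(0.75)
ctrl.servo_line([*e,190],vel=200)
s2,e2,d=view(e,"small_dish",0,42)
print("bias tool y",(e-s2)@TY,"tool x",(e-s2)@TX, "tl",tl,"ts",ts,"s",s,"s2",s2,ctrl.current_clock())
E
```

```text
ee [465.  172.  196.1]
 fit large_dish_in p 0.8 moved [-0.2  0.1] -> [464.7 172.2] area ratio 0.954
ee [499.5  46.7 196. ]
 fit small_dish_in p 0.85 moved [-0.8  0.4] -> [498.9  46.3] area ratio 0.935
ee [ 444.4 -277.3  190. ]
 fit small_dish p 0.69 moved [-0.5  0.2] -> [ 443.6 -277.7] area ratio 0.938
[ 444.3 -278.2   60.8] [ 0.8 -0.9  1.3]
[ 444.  -277.9    2.7] [-0.5 -0.1  0.2]
gap 0.4797885887355985 19.966188669204712 [-1.   0.7  7. ]
ee [ 444.8 -278.6  190. ]
 fit small_dish p 0.72 moved [-1.5  0.9] -> [ 443.3 -277.7] area ratio 0.955
bias tool y -1.1723781815744965 tool x 1.2049249966677884 tl [464.71783467 172.20554348] ts [498.88740244  46.29642822] s [ 443.63335618 -277.66357689] s2 [ 443.30106504 -277.74401967] 19.0083
```

View pics/g1.png

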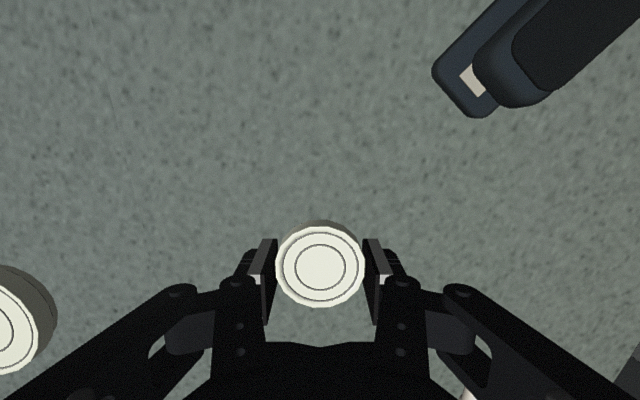

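```bash
cat >> h.py <<'E'
def pick_place(s,t,op,tz=22,z0=4,zp=26.4,op2=None,stop=False):
    ctrl.gripper_to(op)
    ctrl.servo_line([*s,60],list(down(YAW)),vel=200); ctrl.servo_line([*s,z0],vel=100)
    f0=ctrl.current_force(); ctrl.gripper_to(0.0,25)
    print("gap",ctrl.current_finger_gap(),ctrl.current_finger_force(),"dF",np.round(np.array(ctrl.current_force())-f0,1))
    ctrl.servo_line([*s,150],vel=180); hov(t,150); ctrl.wait(.3)
    d=optics.get_image("wrist"); cv2.imwrite("pics/carry%d.png"%(op*100),d["image"])
    print("gap",ctrl.current_finger_gap(),np.round(ctrl.current_ee_pos(),1))
    ctrl.servo_line([*t,45],vel=100); f0=np.array(ctrl.current_force())
    for z in np.arange(zp+2,zp-2,-.5):
        ctrl.servo_line([*t,z],vel=15)
        f=np.mean([np.array(ctrl.current_force()) for _ in range(6)],0)-f0
        if f[2]>3: break
    print("placed z",z,"f",np.round(f,1),np.round(ctrl.current_ee_pos(),1))
    ctrl.gripper_to(op2 or op); ctrl.servo_line([*t,z+8],vel=40); ctrl.servo_line([*t,190],vel=200)
E
python3 - <<'E'
from h import *
c=-1.1*TY
s=np.array([443.35,-277.72])+c; t=np.array([498.9,46.2])+c
pick_place(s,t,.62)
d=optics.get_image("wrist"); fit(d,"small_dish",22,42,t-c); fit(d,"small_dish_in",6,42,t-c); draw(d,[(*(t-c),22,42),(*(t-c),6,42)],"pics/p1.png")
a=[cv2.imread(f)[:400,100:540] for f in("pics/carry62.png","pics/p1.png")]
cv2.imwrite("pics/m2.png",cv2.resize(np.hstack(a),(800,364)))
print(ctrl.current_clock())
E
```

```text
gap 0.47378170383668405 25.239491164684296 dF [-0.6  1.5  4.8]
gap 0.4751975149932705 [500.1  45.9 150. ]
placed z 26.9 f [-1.7 -0.5  4.2] [500.   46.5  27.2]
 fit small_dish p 0.79 moved [-0.2  0.9] -> [498.7  47.1] area ratio 0.923
 fit small_dish_in p 0.46 moved [  5.4 -16.4] -> [504.3  29.8] area ratio 0.062
28.6
```

View pics/m2.png

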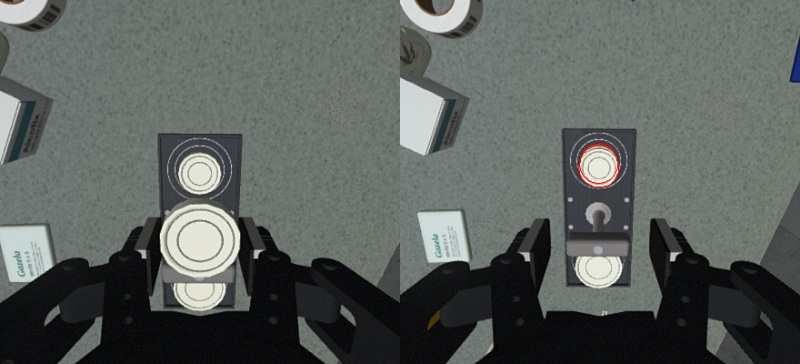

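```bash
python3 - <<'E'
from h import *
print(ctrl.current_tool_rot(), down(YAW), ctrl.current_q()[5])
t=np.array([498.9,46.2])
# oblique look from a lower, offset pose: camera side-on to the pile
d=optics.get_image("wrist"); im=d["image"]
r,c=proj(d,(*t,22)).astype(int)
cv2.imwrite("pics/z1.png",cv2.resize(im[r-50:r+50,c-60:c+60],None,fx=6,fy=6,interpolation=cv2.INTER_CUBIC))
E
```

```text
[ 2.49807058 -1.90300143 -0.00289889] [ 2.49905364e+00 -1.90376871e+00 -1.16572213e-16] -1.8732741481389852
```

View pics/z1.png

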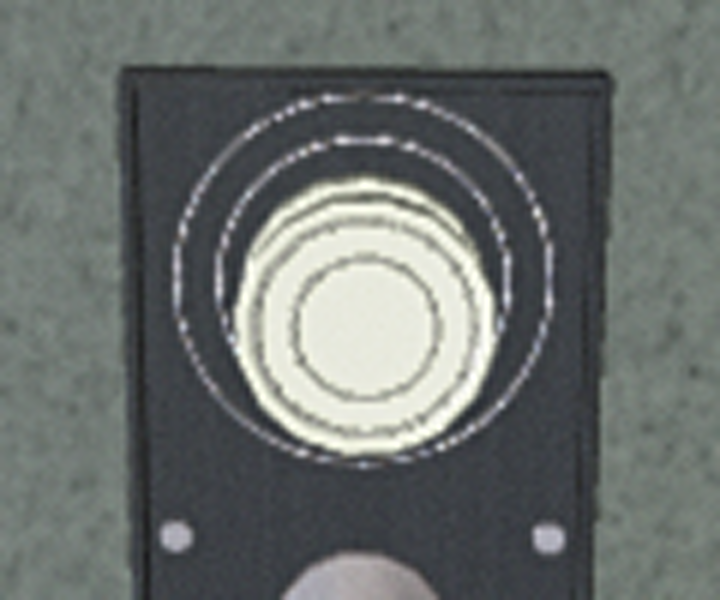

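```bash
python3 - <<'E'
from h import *
c=-1.1*TY
l,_,_=view((596.2,-203),"large_dish",0,58)
t=np.array([464.75,172.2])
assert np.linalg.norm(l-(596.2,-203))<4
pick_place(l+c,t+c,.82,z0=2,zp=24.4)
d=optics.get_image("wrist"); x=fit(d,"large_dish",22,58,t)
im=d["image"]; r,k=proj(d,(*t,22)).astype(int)
cv2.imwrite("pics/z2.png",np.hstack([cv2.resize(im[r-50:r+50,k-50:k+50],(400,400),interpolation=cv2.INTER_CUBIC),cv2.resize(cv2.imread("pics/carry82.png"),(400,400))]))
print(ctrl.current_clock())
E
```

```text
ee [ 596.2 -202.1  190.3]Traceback (most recent call last):
  File "<stdin>", line 3, in <module>
  File "h.py", line 53, in view
    return fit(d,n,z0,D,p),np.array(e[:2]),d
           ~~~^^^^^^^^^^^^
  File "h.py", line 39, in fit
    q=min(qs,key=lambda q:np.linalg.norm(np.argwhere(q["pixels"]).mean(0)-gpx))
ValueError: min() iterable argument is empty
```

```bash
python3 - <<'E'
from h import *
c=-1.1*TY; g=np.array((596.2,-203.))
hov(g+[-4,4],195); ctrl.wait(.3)
for i in range(3):
    d=optics.get_image("wrist")
    try: l=fit(d,"large_dish",0,58,g); break
    except ValueError: l=None
# white blob by colour as a check
n,lab=cv2.connectedComponents((d["image"].min(2)>130).astype(np.uint8)); p=cen(cyl(d,*g,0,58)).astype(int)
m=np.argwhere(lab==lab[p[0],p[1]]); x=g.copy()
for _ in range(4): x=x+(at_z(d,m.mean(0),10)-at_z(d,cen(cyl(d,*x,0,58)),10))[:2]
print("colour",x,len(m)/cv2.contourArea(cyl(d,*x,0,58)))
if l is None: l=x
assert np.linalg.norm(l-g)<4 and np.linalg.norm(l-x)<2.5
t=np.array([464.75,172.2])
pick_place(l+c,t+c,.82,z0=2,zp=24.4)
d=optics.get_image("wrist"); cv2.imwrite("pics/after.png",d["image"])
im=d["image"]; r,k=proj(d,(*t,22)).astype(int)
cv2.imwrite("pics/z2.png",np.hstack([cv2.resize(im[r-50:r+50,k-50:k+50],(400,400),interpolation=cv2.INTER_CUBIC),cv2.resize(cv2.imread("pics/carry82.png"),(400,400))]))
print(ctrl.current_clock())
try: fit(d,"large_dish",22,58,t)
except ValueError: pass
E
```

```text
fit large_dish p 0.61 moved [-0.4  0. ] -> [ 595.8 -203. ] area ratio 0.97
colour [ 595.61933347 -202.43720506] 0.9656623684157456
gap 0.6602474309234659 26.876508593559265 dF [0.7 0.7 6.1]
gap 0.6629817185826946 [466.1 172.1 149.9]
placed z 24.9 f [-1.4 -0.   6.3] [465.9 172.5  25.4]
40.75
 fit large_dish p 0.54 moved [-0.2  0.7] -> [464.5 172.9] area ratio 0.967
```

View pics/z2.png

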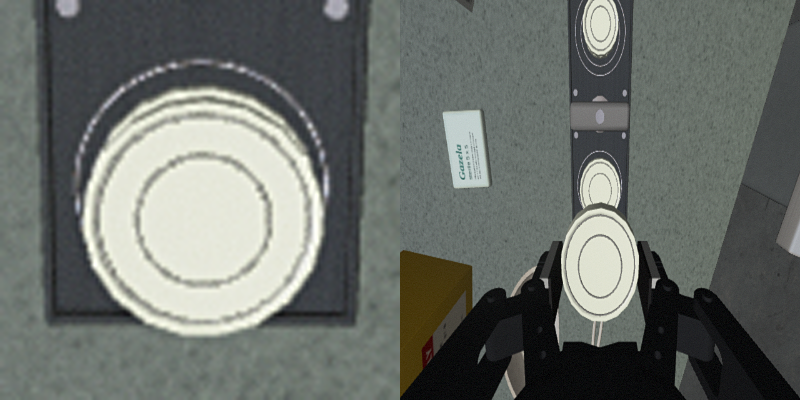

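```bash
python3 - <<'E'
from h import *
h=np.array([482.9,109.5]); a=best_yaw((*h,190),np.radians(15.4)); o=list(down(a))
ctrl.servo_line([465.8,172.5,210],vel=200)
ctrl.move_pose([*h,200],o); ctrl.gripper_to(.5); ctrl.wait(.2)
d=optics.get_image("wrist")
for q in nets.landmark_of("handle",d)[:1]: print("handle",q["p"],at_z(d,q["point"],83))
ctrl.servo_line([*h,110],vel=120); ctrl.servo_line([*h,64],vel=60)
print("F",np.round(ctrl.current_force(),1))
ctrl.gripper_to(.3); ctrl.gripper_to(0,70)
print("gap",ctrl.current_finger_gap(),ctrl.current_finger_force(),np.round(ctrl.current_force(),1),ctrl.current_clock())
d=optics.get_image("wrist"); cv2.imwrite("pics/grip.png",d["image"])
E
```

```text
handle 0.57 [483.31804478 108.17042868  83.        ]
F [ 0.7 -0.5  0.7]
gap 0.19933138982907606 69.3761694431305 [-0.7 -1.1  3.5] 45.425
```

View pics/grip.png

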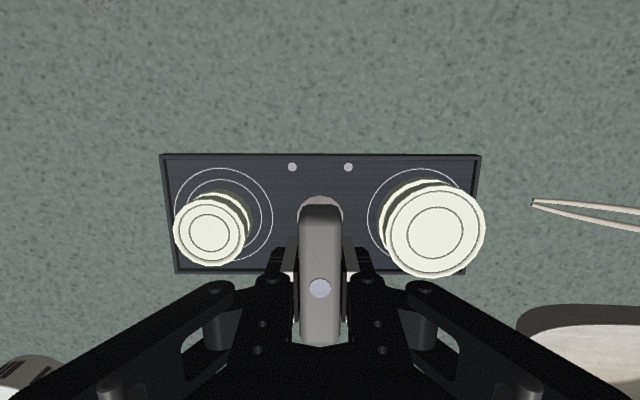

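```bash
python3 - <<'E'
from h import *
e=[482.9,109.5]
ctrl.servo_line([*e,74],vel=20); print(np.round(ctrl.current_force(),1),np.round(ctrl.current_wrist_torque(),3),ctrl.current_finger_gap())
ctrl.servo_line([*e,165],vel=35); ctrl.wait(1)
print(np.round(ctrl.current_ee_pos(),1),ctrl.current_tool_rot(),ctrl.current_finger_gap(),ctrl.current_finger_force(),np.round(ctrl.current_force(),1),np.round(ctrl.current_qd(),4),ctrl.current_clock())
w=optics.get_image("wrist")["image"]; s=optics.get_image("side"); r,k=proj(s,(483,109,130)).astype(int)
s=s["image"][r-45:r+45,k-45:k+45]
cv2.imwrite("pics/fin.png",np.hstack([cv2.resize(w[100:400,100:540],(440,300)),cv2.resize(s,(300,300),interpolation=cv2.INTER_CUBIC)]))
E
```

```text
[-0.4 -0.4 -5. ] [-0.08  -0.004 -0.006] 0.19700779396902346
[482.9 109.5 165. ] [ 4.21023556e-01 -3.11324423e+00  5.08774504e-06] 0.1978700457702837 68.31512331962585 [ 0.3 -0.3 -3.4] [-0.0015  0.0007 -0.0009  0.0005  0.0008  0.0039] 49.875
```

View pics/fin.png

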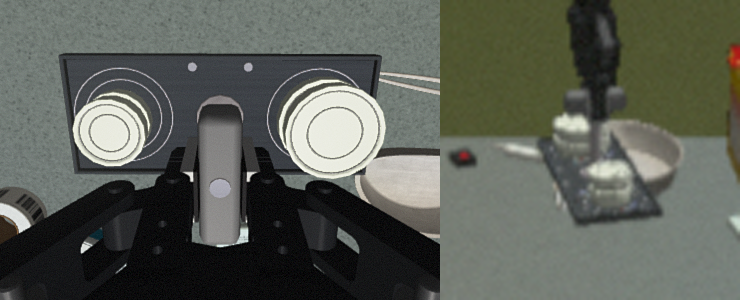

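The carrier is up about 100 mm, level in the grip, and both piles are unchanged relative to the tray.

```bash
python3 -c "
from h import *
print(ctrl.finish_job(), ctrl.current_clock())"
```

```text
the job is handed in; nothing more can be done
the job is handed in; nothing more can be done
```

The job is handed in: each loose dish sits on the dish of its own size, to within about 1 mm by the wrist camera, and the arm is holding the carrier level and still, about 100 mm above the worktop, at about 50 s of the 67 s allowed.

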